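# Shake the coins out of the savings box

### The job

Shake both coins out of the slim savings box, through the slot in its end, so that they land in the green bowl. Then lay the empty box back flat on the navy pad with its window facing up. Leave the bowl where it is, the right way up, and leave the mug, the salt shaker and the pepper mill standing where they are.

Things in the scene. Friction and masses are not known exactly. Their poses are not given: they have to be found in the camera images.
- box_centre (a point): Centre of the savings box: a slim pale wooden box with a clear window, lying on its back on the navy pad. 112 mm long (x, slot in the -x end), 66 mm wide (y), 22 mm thick (z, out of the window; up as it lies), 0.2 to 0.35 kg. This point lies mid-length, mid-width and mid-thickness, 11 mm above its underside. Grasp it from above by its two long sides, 66 mm apart; it bears a 60 N grip.
- box_slot (a point): Middle of the slot mouth (framed in steel; the other end has two black feet), 56 mm along -x and 2.5 mm along z from the box centre. The slot is 24 mm long (along y, centred) by 5 mm high, level with the back panel inside. The hollow is 98 x 57 x 5 mm; at either side of the slot its end is closed by a ledge 16.5 mm wide. With this end 60 degrees or more below level the coins slide to it.
- coin_a: One of two equal coins loose in the box: brass rim, steel middle, 19.5 mm across, 3 mm thick, 10 g. Origin at its centre; z is its axis. A coin over the slot falls through; one may rest on a ledge, or both may wedge over the slot: tip the slot-down box from side to side (about its window normal, some 30 degrees each way) to roll them over it.
- coin_b: The other coin, the same; at the start it is the one nearer the slot.
- bowl: The green cereal bowl, loose, 140 mm across the rim, 60 mm high, 0.27 kg, open inside; its wall slopes in to a floor about 80 mm across and 9 mm up. Origin at the centre of its underside; z up.
- bowl_rim (a point): Centre of the bowl's mouth, 60 mm above its underside.
- pad: The navy spiral-bound pad, fixed, 280 mm long (x) by 221 mm wide (y, with the spiral), 18 mm thick, lying flat. Origin at the centre of its underside. The box lies on top of it.
- mug: A speckled mug standing mouth down, loose, 95 x 132 mm with its handle, 113 mm high. Origin on its underside; z up.
- salt: A clear salt shaker with a grey cap, loose, 44 mm across, 90 mm high. Origin at the centre of its underside; z up.
- pepper: A brown wooden pepper mill, loose, 58 mm across, 160 mm high. Origin at the centre of its underside; z up.

How it is judged:
By the outcome, as a careful person would: the job done as asked, in the order asked, and still so for the second after the job is handed in, with the robot touching nothing.
It also fails if it takes over 58 s, if anything falls off the work surface, if the arm or the gripper's body presses on something with over 40 N, if the wrist force passes 120 N, or if a joint passes its speed limit or range.

### The arm

A 6-joint arm with a two-finger parallel gripper is mounted at the origin on the work surface; the furniture and walls round the work are solid. World frame = base frame: x ahead of the robot, y to its left, z up, the work surface at z = 0. Lengths are in m, angles in degrees, forces in N, time in s.
With the tool pointing down it reaches from about 0.3 to 0.75 m from the base axis. Payload 8.5 kg.
Tool frame: the origin (TCP) lies on the centre line of the jaws, within the pads' length; the fingertips stand 19 mm ahead of it and the grasp point (between the pads) is the TCP (env.tcp_to_tips is the z of the fingertips in the tool frame, in m); z points along the fingers, y is the line along which they close (so a half turn about z gives the same grasp; the last joint's range is limited). The gripper opens to 85 mm and grips with 20 to 120 N. Pads are 22 mm wide; open, the fingers measure 114 mm over their backs; the gripper's body (76 mm by 85 mm) begins 54 mm behind the grasp point. The pads swing forward as they close: fully open they stand 13 mm farther back than shut.
Start: joints at [-86.419, 21.807, 74.336, -0, 83.858, -12.336], TCP at [0.151, -0.529, 0.25] pointing down, gripper open.
Joint ranges: [-178.18, 178.18], [-50.72, 133.34], [12.68, 142.11], [-81.47, 261.47], [9.98, 163.14], [-165.26, 165.26]. Speed limits (degrees/s): [136.94, 136.94, 180, 180, 180, 180].

### API

Orientations are given as a 3x3 rotation matrix whose columns are the frame's x, y, z axes.
In Python, from rig import env gives the robot as it stands.
- The arm moves only by the tool servo_tool, never from a script. Its argument "steps" is a list of rows, each an object of numbers: "tx", "ty", "tz": the shift along the world's x, y, z in cm; "yaw": the turn about the world's z in degrees; "claw": the finger opening in cm, from 0 to 8.54. In form: [{"tx": .., "ty": .., "tz": .., "yaw": .., "claw": ..}, ...]. A call has 1 to 20 rows; each row shifts and turns the commanded pose from where the row before left it; what a row does not reach is not made up. A row lasts 1/10 s, in which the tool goes at most 50 mm and 8.59 degrees, less where a joint would pass 70% of its speed; a pose out of reach is approached as far as the arm can. A call with a gripper value outside its range is refused whole. The fingers move at their own pace and stop on an object; "newtons" is the grip in N (left out, the last holds). Time passes only in rows, so rows that do not move let the fingers close. It gives the time, the measured TCP pose, the force, the opening and the grip force at its end, in the units of the state.
- env.observe(): the state, without advancing time (a new reading comes with each control period).
- env.get_image(name): name is "scene" or "top"; returns (picture, depth): 400x640x3 uint8, red, green, blue; 400x640 float32, m along the optical axis (not along the pixel's ray), 0 where there is no reading.
- env.camera_model(name): a dict with "fovy" (degrees; the focal length in pixels is half the picture's height over the tangent of half this angle, whatever the lens; pixels are square), "cx", "cy" (the principal point, pixels), "T" (4x4, takes a point from camera to world coordinates). Camera axes: x right, y down, z forward; pixel columns grow to the right and rows downward; lengths in m; the calibration is good to about 2 mm. A picture is of the moment at which its call begins. camera_model takes no time and is no camera call.
- env.close_job(): hands the job in; it is judged then, once.
The state is a dict: "time_s": time; "q": joint angles; "qvel": joint speeds; "joint_efforts": joint torques, N m; "position": TCP position; "tool_rot": TCP orientation; "ft_force": force on the tool from outside, world axes, zero at the start; "wrist_torque": the same for the moment, N m; "grip_width": finger opening in m; "gripper_force": force on a finger pad.
Only numpy, scipy, OpenCV 4.12 (cv2) and the standard library are available. Lean on these libraries where they do the work, as an engineer would, in place of code of your own. Each camera call takes 0.05 s, during which the arm holds its last target. There are 200 camera calls.

## Working session

There is one attempt and no reset: what is moved stays moved. The work goes in short steps, Python scripts to look and compute and a tool call to move; the robot and the scene stay as the last step left them, time stands still between calls to the robot, and variables do not carry over. Pictures are saved under pics/ and viewed, at most 10 in all, crops included, and the job is handed in when it is done.

Besides the shell and the picture viewer there is one more tool, called after ">>>" as name(argument=value, ...) on one line, values as JSON. servo_tool: Moves the arm, as the interface text tells. Its arguments: {"type":"object","properties":{"steps":{"type":"array"},"newtons":{"type":"number"}},"required":["steps"]}

```bash
ls; mkdir -p pics; cat > h.py <<'E'
import numpy as np,cv2
from rig import env
def grab(n,tag):
    p,d=env.get_image(n);np.savez(f'pics/{tag}.npz',p=p,d=d);cv2.imwrite(f'pics/{tag}.png',p[:,:,::-1]);return p,d
def world(n,d,u,v,z=None):
    m=env.camera_model(n);f=200/np.tan(np.radians(m['fovy']/2));T=np.array(m['T'])
    r=np.array([(u-m['cx'])/f,(v-m['cy'])/f,1.])
    if z is None: return T[:3,:3]@(r*d[int(v),int(u)])+T[:3,3]
    w=T[:3,:3]@r;return T[:3,3]+w*(z-T[2,3])/w[2]
E
python3 - <<'E'
from h import *
for n in('top','scene'):
    grab(n,n+'0');m=env.camera_model(n);print(n,m['fovy'],m['cx'],m['cy'],np.round(m['T'],3).tolist())
s=env.observe();print(s)
E
```

```text
pics
top 52.07340029527182 318.41868138794894 199.46686532493047 [[-0.015, -0.986, 0.165, 0.271], [-1.0, 0.015, -0.001, -0.11], [-0.001, -0.165, -0.986, 1.123], [0.0, 0.0, 0.0, 1.0]]
scene 47.62766936999519 321.82221870942476 201.64840867355332 [[0.847, 0.279, -0.453, 1.046], [0.532, -0.437, 0.725, -1.062], [0.004, -0.855, -0.519, 0.771], [0.0, 0.0, 0.0, 1.0]]
{'time_s': 0.1, 'q': array([-8.64181941e+01,  2.18383754e+01,  7.43797717e+01, -5.42254015e-04,
        8.38591385e+01, -1.23356616e+01]), 'qvel': array([0.06827161, 0.00203468, 0.0079979 , 0.02730716, 0.02002778,
       0.01838171]), 'joint_efforts': array([ 3.54513009e-03, -4.49222159e+01, -2.31658101e+01, -2.24533533e-04,
        3.68267036e-03, -1.71123139e-05]), 'position': array([ 0.15081991, -0.52866412,  0.2497656 ]), 'tool_rot': array([[ 9.61657478e-01,  2.74253325e-01, -9.36612504e-05],
       [ 2.74253199e-01, -9.61656577e-01,  1.34566422e-03],
       [ 2.78982929e-04, -1.31975495e-03, -9.99999090e-01]]), 'ft_force': array([ 0.2353843 , -0.10507656, -0.23686139]), 'wrist_torque': array([ 0.01484695,  0.00052945, -0.01863769]), 'gripper_force': 0.0, 'grip_width': 0.08559215845931162}
```

```bash
ls -la; ls ~ 2>/dev/null | head
```

```text
total 16
drwxr-xr-x  3 agent agent 4096 Dec  3 16:32 .
drwxr-xr-x 23 root  root  4096 Dec  3 16:32 ..
-rw-r--r--  1 agent agent  447 Dec  3 16:32 h.py
drwxr-xr-x  2 agent agent 4096 Dec  3 16:32 pics
h.py
pics
```

View pics/top0.png

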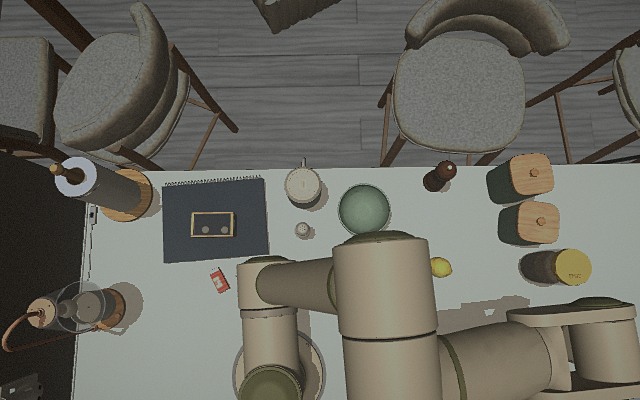

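View pics/scene0.png

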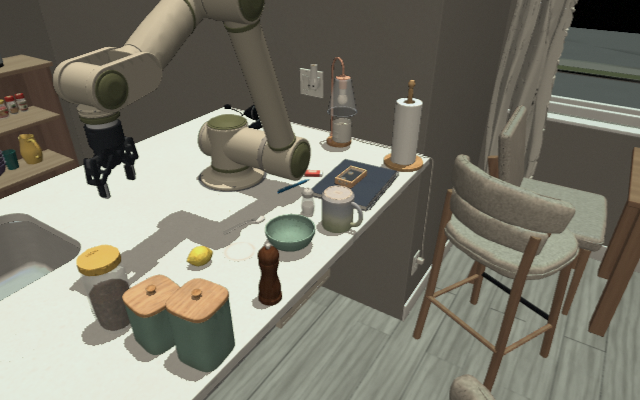

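```bash
python3 - <<'E'
from h import *
a=np.load('pics/top0.npz');p,d=a['p'],a['d']
b=np.load('pics/scene0.npz')['p']
c1=cv2.resize(p[165:275,150:280],None,fx=6,fy=5.4,interpolation=cv2.INTER_CUBIC)[:,:780]
c1=cv2.resize(p[195:255,175:255],(640,480),interpolation=cv2.INTER_CUBIC)
cv2.imwrite('pics/c1.png',np.clip(c1[:,:,::-1]*1.6,0,255))
c2=cv2.resize(b[155:205,315:395],(800,500),interpolation=cv2.INTER_CUBIC)
cv2.imwrite('pics/c2.png',np.clip(c2[:,:,::-1]*1.6,0,255))
for n,u,v,z in[('bowl rim l',338,209,.06),('bowl rim r',390,209,.06),('rim top',364,183,.06),('rim bot',364,235,.06),('mug',303,186,.113),('salt',303,228,.09),('pepper',447,170,.16),('pad tl',164,183,.018),('pad tr',265,178,.018),('pad br',269,258,.018),('pad bl',164,262,.018)]:
    print(n,world('top',d,u,v,z).round(3), world('top',d,u,v).round(3))
E
```

```text
bowl rim l [ 0.423 -0.162  0.06 ] [ 0.423 -0.162  0.06 ]
bowl rim r [ 0.421 -0.298  0.06 ] [ 0.421 -0.298  0.06 ]
rim top [ 0.491 -0.232  0.06 ] [ 0.492 -0.232  0.058]
rim bot [ 0.354 -0.228  0.06 ] [ 0.307 -0.161  0.656]
mug [ 0.475 -0.072  0.113] [ 0.476 -0.072  0.11 ]
salt [ 0.371 -0.071  0.09 ] [ 0.372 -0.071  0.087]
pepper [ 0.5   -0.422  0.16 ] [ 0.503 -0.426  0.146]
pad tl [0.508 0.314 0.018] [ 0.513  0.322 -0.003]
pad tr [0.518 0.036 0.018] [0.522 0.038 0.001]
pad br [0.299 0.023 0.018] [0.295 0.005 0.175]
pad bl [0.293 0.304 0.018] [0.293 0.305 0.015][ WARN:0@0.423] global loadsave.cpp:1063 imwrite_ Unsupported depth image for selected encoder is fallbacked to CV_8U.
```

View pics/c1.png

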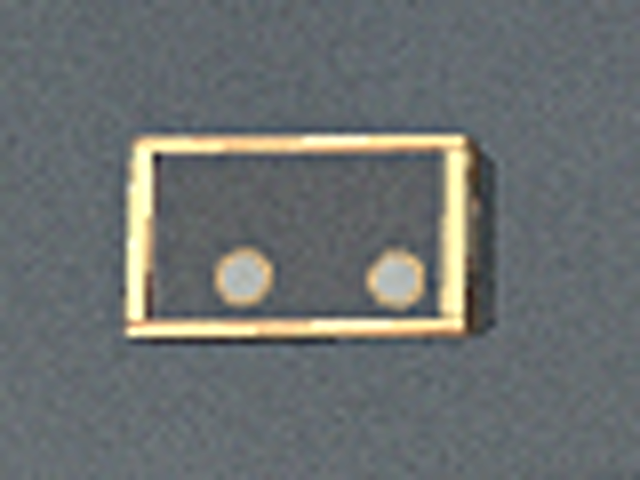

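View pics/c2.png

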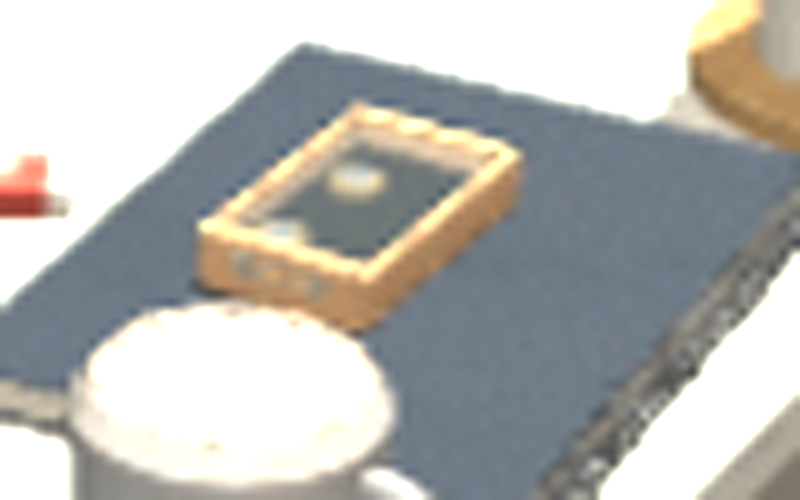

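```bash
python3 - <<'E'
from h import *
c=[world('top',None,150 and 175+u/8-.06,195+v/8-.06,.04)[:2] for u,v in[(135,137),(468,137),(468,330),(128,335)]]
c=np.array(c);print(c.round(4),c.mean(0).round(4),np.linalg.norm(np.diff(c,axis=0),axis=1).round(3))
print([world('top',None,175+u/8,195+v/8,.026)[:2].round(3) for u,v in [(243,277),(396,279)]], env.tcp_to_tips)
E
```

```text
[[0.4233 0.2275]
 [0.4216 0.1164]
 [0.3573 0.1151]
 [0.3573 0.2274]] [0.3899 0.1716] [0.111 0.064 0.112]
[array([0.377, 0.194]), array([0.376, 0.142])] 0.019
```

>>> servo_tool(steps=[{"tx": 2.6,"ty": 3.1,"yaw": 3.7,"claw": 8.5},{"tx": 2.6,"ty": 3.1,"yaw": 3.7},{"tx": 2.6,"ty": 3.1,"yaw": 3.7},{"tx": 2.6,"ty": 3.1,"yaw": 3.7},{"tx": 2.6,"ty": 3.1,"yaw": 3.7},{"tx": 2.6,"ty": 3.1,"yaw": 3.7},{"tx": 2.6,"ty": 3.1,"yaw": 3.7},{"tx": 2.7,"ty": 3.1,"yaw": 3.7},{"tx": 3.0,"ty": 3.2,"yaw": 3.7},{"ty": 4.2,"yaw": 3.7},{"ty": 4.2,"yaw": 3.7},{"ty": 4.2,"yaw": 3.7},{"ty": 4.2,"yaw": 3.7},{"ty": 4.2,"yaw": 3.7},{"ty": 4.2,"yaw": 3.7},{"ty": 4.2,"yaw": 3.7},{"ty": 4.2,"yaw": 3.7},{"ty": 4.2,"yaw": 3.7},{"ty": 4.2,"yaw": 3.7},{"ty": 4.2,"yaw": 3.8}], newtons=20)

```text
invalid input at $.steps[0]: expected keys tx, ty, tz, yaw, claw
```

All keys are needed in each row.

>>> servo_tool(steps=[{"tx": 2.6,"ty": 3.1,"tz": 0,"yaw": 3.7,"claw": 8.5},{"tx": 2.6,"ty": 3.1,"tz": 0,"yaw": 3.7,"claw": 8.5},{"tx": 2.6,"ty": 3.1,"tz": 0,"yaw": 3.7,"claw": 8.5},{"tx": 2.6,"ty": 3.1,"tz": 0,"yaw": 3.7,"claw": 8.5},{"tx": 2.6,"ty": 3.1,"tz": 0,"yaw": 3.7,"claw": 8.5},{"tx": 2.6,"ty": 3.1,"tz": 0,"yaw": 3.7,"claw": 8.5},{"tx": 2.6,"ty": 3.1,"tz": 0,"yaw": 3.7,"claw": 8.5},{"tx": 2.7,"ty": 3.1,"tz": 0,"yaw": 3.7,"claw": 8.5},{"tx": 3.0,"ty": 3.2,"tz": 0,"yaw": 3.7,"claw": 8.5},{"tx": 0,"ty": 4.2,"tz": 0,"yaw": 3.7,"claw": 8.5},{"tx": 0,"ty": 4.2,"tz": 0,"yaw": 3.7,"claw": 8.5},{"tx": 0,"ty": 4.2,"tz": 0,"yaw": 3.7,"claw": 8.5},{"tx": 0,"ty": 4.2,"tz": 0,"yaw": 3.7,"claw": 8.5},{"tx": 0,"ty": 4.2,"tz": 0,"yaw": 3.7,"claw": 8.5},{"tx": 0,"ty": 4.2,"tz": 0,"yaw": 3.7,"claw": 8.5},{"tx": 0,"ty": 4.2,"tz": 0,"yaw": 3.7,"claw": 8.5},{"tx": 0,"ty": 4.2,"tz": 0,"yaw": 3.7,"claw": 8.5},{"tx": 0,"ty": 4.2,"tz": 0,"yaw": 3.7,"claw": 8.5},{"tx": 0,"ty": 4.2,"tz": 0,"yaw": 3.7,"claw": 8.5},{"tx": 0,"ty": 4.2,"tz": 0,"yaw": 3.8,"claw": 8.5}], newtons=20)

```text
time_s: 2.1
position: [0.3893, 0.2149, 0.2502]
tool_rot: [[-0.003, 1.0, -0.0], [1.0, 0.003, -0.0], [-0.0, -0.0, -1.0]]
ft_force: [0.7, -1.0, 0.6]
grip_width: 0.0847
gripper_force: 0.0
```

>>> servo_tool(steps=[{"tx": 0.1,"ty": 0,"tz": -3.5,"yaw": 0,"claw": 8.5},{"tx": 0,"ty": 0,"tz": -3.5,"yaw": 0,"claw": 8.5},{"tx": 0,"ty": 0,"tz": -3.5,"yaw": 0,"claw": 8.5},{"tx": 0,"ty": 0,"tz": -3.5,"yaw": 0,"claw": 8.5},{"tx": 0,"ty": 0,"tz": -3.0,"yaw": 0,"claw": 8.5},{"tx": 0,"ty": 0,"tz": -2.0,"yaw": 0,"claw": 8.5},{"tx": 0,"ty": 0,"tz": -1.0,"yaw": 0,"claw": 8.5},{"tx": 0,"ty": 0,"tz": -1.0,"yaw": 0,"claw": 8.5},{"tx": 0,"ty": 0,"tz": 0,"yaw": 0,"claw": 6.0},{"tx": 0,"ty": 0,"tz": 0,"yaw": 0,"claw": 6.0},{"tx": 0,"ty": 0,"tz": 0,"yaw": 0,"claw": 6.0},{"tx": 0,"ty": 0,"tz": 0,"yaw": 0,"claw": 6.0}], newtons=20)

```text
time_s: 3.3
position: [0.3911, 0.2132, 0.0408]
tool_rot: [[-0.0, 1.0, 0.001], [1.0, 0.0, 0.0], [0.0, 0.001, -1.0]]
ft_force: [0.3, -0.3, -2.0]
grip_width: 0.0653
gripper_force: 22.8
```

>>> servo_tool(steps=[{"tx": 0,"ty": 0,"tz": 1.0,"yaw": 0,"claw": 6.0},{"tx": 0,"ty": 0,"tz": 2.0,"yaw": 0,"claw": 6.0},{"tx": 0,"ty": 0,"tz": 2.0,"yaw": 0,"claw": 6.0},{"tx": 0,"ty": 0,"tz": 1.0,"yaw": 0,"claw": 6.0},{"tx": 0,"ty": 0,"tz": 0,"yaw": 0,"claw": 6.0}], newtons=20)

```text
time_s: 3.8
position: [0.3913, 0.2133, 0.1017]
tool_rot: [[-0.0, 1.0, 0.003], [1.0, 0.0, 0.001], [0.001, 0.003, -1.0]]
ft_force: [-0.2, -1.1, -2.3]
grip_width: 0.0659
gripper_force: 23.6
```

```bash
cat >> h.py <<'E'
def crop(n,tag,x0,y0,x1,y1,k=1.5):
    p,d=grab(n,tag);c=cv2.resize(p[y0:y1,x0:x1],None,fx=5,fy=5,interpolation=cv2.INTER_CUBIC)
    cv2.imwrite(f'pics/{tag}c.png',cv2.convertScaleAbs(c[:,:,::-1],alpha=k))
E
python3 -c "
from h import *
crop('scene','s1',290,100,430,210);print(env.observe()['ft_force'],env.observe()['wrist_torque'])"
```

```text
[ 0.04430528  0.82187388 -2.60778788] [ 0.06988743 -0.02153419  0.0041533 ]
```

View pics/s1c.png

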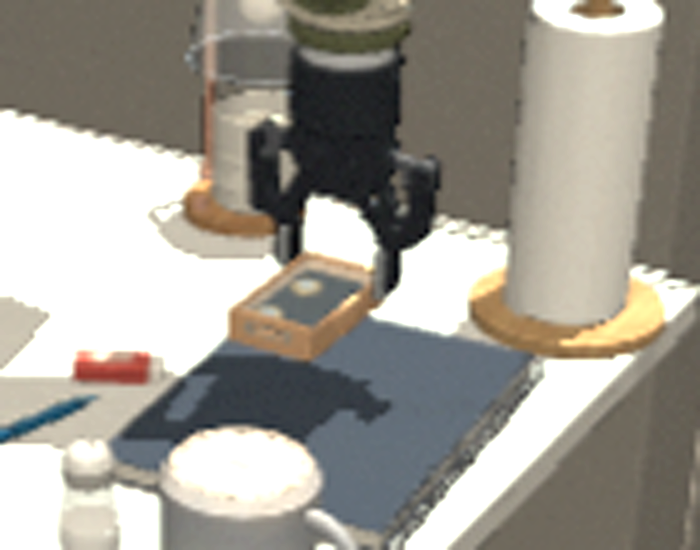

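>>> servo_tool(steps=[{"tx": 0,"ty": 0,"tz": 3.0,"yaw": 0,"claw": 6.0},{"tx": 0,"ty": -1.0,"tz": 4.0,"yaw": 0,"claw": 6.0},{"tx": 0,"ty": -2.5,"tz": 4.0,"yaw": 0,"claw": 6.0},{"tx": 0.3,"ty": -3.5,"tz": 3.0,"yaw": 0,"claw": 6.0},{"tx": 0.4,"ty": -4.0,"tz": 0,"yaw": 0,"claw": 6.0},{"tx": 0.4,"ty": -4.0,"tz": 0,"yaw": 0,"claw": 6.0},{"tx": 0.4,"ty": -4.0,"tz": 0,"yaw": 0,"claw": 6.0},{"tx": 0.4,"ty": -4.0,"tz": 0,"yaw": 0,"claw": 6.0},{"tx": 0.4,"ty": -4.0,"tz": 0,"yaw": 0,"claw": 6.0},{"tx": 0.4,"ty": -4.0,"tz": 0,"yaw": 0,"claw": 6.0},{"tx": 0.4,"ty": -4.0,"tz": 0,"yaw": 0,"claw": 6.0},{"tx": 0,"ty": -3.0,"tz": 0,"yaw": 0,"claw": 6.0},{"tx": 0,"ty": -2.5,"tz": -2.0,"yaw": 0,"claw": 6.0},{"tx": 0,"ty": -1.3,"tz": -2.5,"yaw": 0,"claw": 6.0},{"tx": 0,"ty": 0,"tz": -1.0,"yaw": 0,"claw": 6.0},{"tx": 0,"ty": 0,"tz": 0,"yaw": 0,"claw": 6.0}], newtons=20)

```text
time_s: 5.45
position: [0.4211, -0.204, 0.1836]
tool_rot: [[0.0, 1.0, -0.004], [1.0, -0.0, 0.003], [0.003, -0.004, -1.0]]
ft_force: [-0.3, 0.7, -2.9]
grip_width: 0.0656
gripper_force: 25.1
```

```bash
cat >> h.py <<'E'
def cloud(n,tag,lo,hi):
    p,d=grab(n,tag);v,u=np.nonzero(d>0);m=env.camera_model(n);f=200/np.tan(np.radians(m['fovy']/2));T=np.array(m['T'])
    z=d[v,u];P=np.stack([(u-m['cx'])/f*z,(v-m['cy'])/f*z,z],1)@T[:3,:3].T+T[:3,3]
    k=((P>lo)&(P<hi)).all(1);return P[k],p[v[k],u[k]]
E
python3 - <<'E'
from h import *
t=env.observe()['position'];print(t)
P,c=cloud('scene','s2',[t[0]-.04,t[1]-.13,.07],[t[0]+.04,t[1]+.05,t[2]+.04])
w=(c[:,0].astype(int)-c[:,2]>25);P=P[w]
for y in np.arange(-.13,.05,.02):
    q=P[(P[:,1]-t[1]>y)&(P[:,1]-t[1]<y+.02)]
    if len(q)>3: print(y.round(2),len(q),(np.percentile(q[:,2],[5,50,95])-t[2]).round(3))
E
```

```text
[ 0.42106763 -0.2040465   0.18356971]
-0.11 172 [-0.023 -0.012 -0.001]
-0.09 81 [-0.02  -0.005 -0.001]
-0.07 60 [-0.02  -0.005 -0.001]
-0.05 60 [-0.019 -0.004 -0.001]
-0.03 65 [-0.02  -0.004  0.001]
-0.01 64 [-0.02  -0.002  0.001]
0.01 22 [-0.004 -0.001  0.   ]
```

>>> servo_tool(steps=[{"tx": 0,"ty": 0,"tz": 0,"yaw": 0,"claw": 6.5},{"tx": 0,"ty": 0,"tz": 0,"yaw": 0,"claw": 6.5}], newtons=20)

```text
time_s: 5.7
position: [0.4222, -0.2045, 0.1862]
tool_rot: [[-0.001, 1.0, 0.001], [1.0, 0.001, -0.001], [-0.001, 0.001, -1.0]]
ft_force: [-1.4, 0.0, -1.5]
grip_width: 0.0655
gripper_force: 25.1
```

>>> servo_tool(steps=[{"tx": 0,"ty": 0,"tz": 0,"yaw": 0,"claw": 6.55},{"tx": 0,"ty": 0,"tz": 0,"yaw": 0,"claw": 6.55}], newtons=20)

```text
time_s: 5.9
position: [0.422, -0.2047, 0.1858]
tool_rot: [[-0.001, 1.0, 0.001], [1.0, 0.001, -0.001], [-0.001, 0.001, -1.0]]
ft_force: [-0.7, 0.1, -2.7]
grip_width: 0.0654
gripper_force: 17.6
```

>>> servo_tool(steps=[{"tx": 0,"ty": 0,"tz": 0,"yaw": 0,"claw": 6.58},{"tx": 0,"ty": 0,"tz": 0,"yaw": 0,"claw": 6.58}], newtons=20)

```text
time_s: 6.1
position: [0.4219, -0.205, 0.1855]
tool_rot: [[-0.0, 1.0, 0.0], [1.0, 0.0, -0.0], [-0.0, 0.0, -1.0]]
ft_force: [-0.4, -0.6, -2.1]
grip_width: 0.0662
gripper_force: 6.6
```

>>> servo_tool(steps=[{"tx": 0,"ty": 0,"tz": 0,"yaw": 0,"claw": 6.6},{"tx": 0,"ty": 0,"tz": 0,"yaw": 0,"claw": 6.6}], newtons=20)

```text
time_s: 6.3
position: [0.422, -0.2051, 0.1856]
tool_rot: [[-0.0, 1.0, 0.0], [1.0, 0.0, -0.0], [-0.0, 0.0, -1.0]]
ft_force: [-0.6, -1.0, 0.0]
grip_width: 0.0659
gripper_force: 0.0
```

>>> servo_tool(steps=[{"tx": 0,"ty": 0,"tz": 0,"yaw": 0,"claw": 6.5}], newtons=20)

```text
time_s: 6.4
position: [0.4219, -0.205, 0.1855]
tool_rot: [[-0.0, 1.0, 0.0], [1.0, 0.0, -0.0], [-0.0, 0.0, -1.0]]
ft_force: [-0.0, -0.3, -0.2]
grip_width: 0.0654
gripper_force: 0.0
```

```bash
python3 - <<'E'
from h import *
t=env.observe()['position']
crop('scene','s3',230,110,350,250)
P,c=cloud('scene','s3b',[t[0]-.04,t[1]-.13,.05],[t[0]+.04,t[1]+.06,t[2]+.06])
w=(c[:,0].astype(int)-c[:,2]>25);P=P[w]
for y in np.arange(-.13,.07,.02):
    q=P[(P[:,1]-t[1]>y)&(P[:,1]-t[1]<y+.02)]
    if len(q)>3: print(y.round(2),len(q),(np.percentile(q[:,2],[5,50,95])-t[2]).round(3))
E
```

```text
-0.05 209 [-0.121 -0.067 -0.052]
-0.03 169 [-0.132 -0.09  -0.051]
```

View pics/s3c.png

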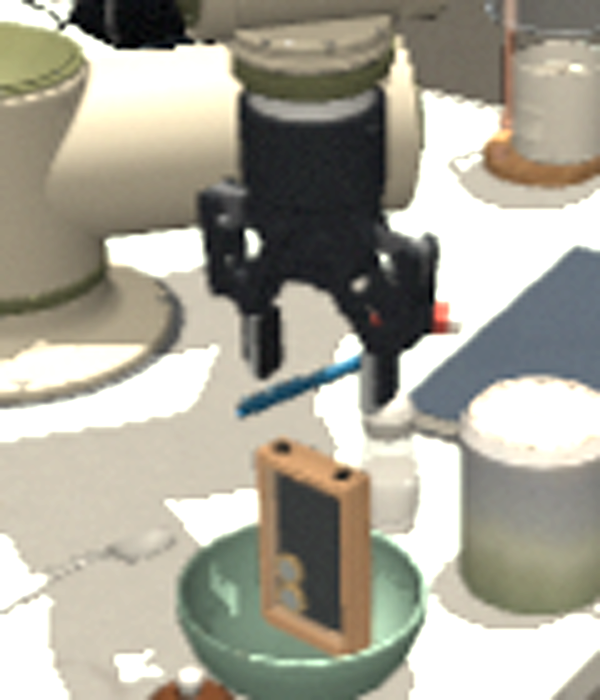

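>>> servo_tool(steps=[{"tx": 0,"ty": -1.5,"tz": 0,"yaw": 0,"claw": 8.5},{"tx": 0,"ty": -2.0,"tz": 0,"yaw": 0,"claw": 8.5}], newtons=20)

```text
time_s: 6.7
position: [0.4219, -0.2407, 0.1855]
tool_rot: [[-0.001, 1.0, 0.0], [1.0, 0.001, -0.0], [-0.0, 0.0, -1.0]]
ft_force: [0.3, 0.3, -0.4]
grip_width: 0.0854
gripper_force: 0.0
```

```bash
cat > look.py <<'E'
from h import *
import sys
P,c=cloud(sys.argv[1],sys.argv[2],[.34,-.32,.01],[.51,-.12,.2])
c=c.astype(int);w=(c[:,0]-c[:,1]>12)&(c[:,1]>c[:,2]);P=P[w]
for z in np.arange(.01,.2,.015):
    q=P[(P[:,2]>z)&(P[:,2]<z+.015)]
    if len(q)>3: print(z.round(3),len(q),np.percentile(q[:,0],[3,50,97]).round(3),np.percentile(q[:,1],[3,50,97]).round(3))
E
python3 look.py scene s4
```

```text
0.025 35 [0.429 0.449 0.453] [-0.294 -0.259 -0.216]
0.04 141 [0.389 0.443 0.452] [-0.313 -0.261 -0.232]
0.055 55 [0.376 0.437 0.448] [-0.318 -0.297 -0.259]
```

```bash
python3 -c "
from h import *
crop('scene','s5',230,150,350,260)"; python3 look.py top t5
```

```text
(no output)
```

View pics/s5c.png

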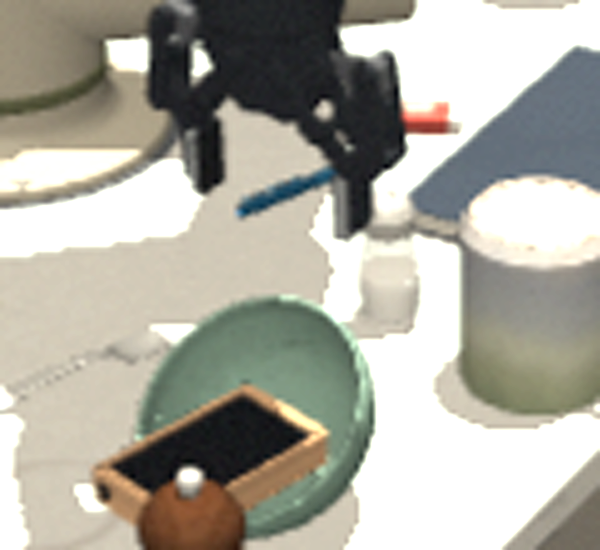

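>>> servo_tool(steps=[{"tx": 0,"ty": 0,"tz": 1,"yaw": 0,"claw": 8.5},{"tx": 0,"ty": 0,"tz": 1,"yaw": 0,"claw": 8.5},{"tx": 0,"ty": 0,"tz": 0,"yaw": 0,"claw": 8.5},{"tx": 0,"ty": 0,"tz": 0,"yaw": 0,"claw": 8.5},{"tx": 0,"ty": 0,"tz": 0,"yaw": 0,"claw": 8.5}], newtons=20)

```text
time_s: 7.35
position: [0.4218, -0.2396, 0.2052]
tool_rot: [[-0.001, 1.0, -0.0], [1.0, 0.001, 0.0], [0.0, -0.0, -1.0]]
ft_force: [-0.7, 0.1, 0.3]
grip_width: 0.0848
gripper_force: 0.0
```

```bash
python3 look.py scene s6; python3 - <<'E'
from h import *
crop('scene','s6b',230,150,350,260)
E
```

```text
0.025 27 [0.435 0.439 0.443] [-0.305 -0.286 -0.254]
0.04 148 [0.371 0.435 0.445] [-0.314 -0.279 -0.247]
0.055 36 [0.397 0.432 0.444] [-0.287 -0.254 -0.246]
```

View pics/s6bc.png

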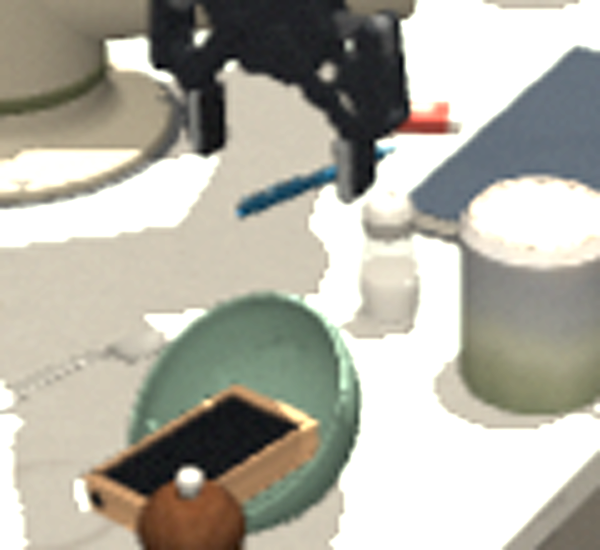

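```bash
python3 - <<'E'
from h import *
a=np.load('pics/s6b.npz');p,d=a['p'].astype(int),a['d']
W=lambda u,v:world('scene',d,230+u/5,150+v/5)
m=np.zeros((400,640),np.uint8);cv2.fillPoly(m,[(np.array([[237,402],[292,432],[205,478],[150,480],[112,472]])/5+[230,150]).astype(np.int32)],1)
v,u=np.nonzero(m);P=np.array([world('scene',d,a_,b_) for a_,b_ in zip(u,v)])
c=P.mean(0);U,S,V=np.linalg.svd(P-c);n=V[2]*np.sign(V[2][2]);print('plane',len(P),c.round(3),n.round(3),(S/len(P)**.5).round(4), p[v,u].mean(0))
mo=env.camera_model('scene');f=200/np.tan(np.radians(mo['fovy']/2));T=np.array(mo['T'])
def onp(x,y,off=0):
    r=T[:3,:3]@np.array([(230+x/5-mo['cx'])/f,(150+y/5-mo['cy'])/f,1]);return T[:3,3]+r*(n@(c-T[:3,3])+off)/(n@r)
for q in[(235,386),(318,426),(88,480),(292,432),(112,472),(240,397)]: print(q,onp(*q).round(3),W(*q).round(3))
# bowl green pts
v,u=np.nonzero((p[:,:,1]-p[:,:,0]>12)&(d>0));P=np.array([world('scene',d,a_,b_) for a_,b_ in zip(u,v)]);P=P[(abs(P-[.42,-.23,.07])<.13).all(1)]
print(P.min(0).round(3),P.max(0).round(3),P[P[:,2].argmax()].round(3))
E
```

```text
plane 297 [ 0.41  -0.299  0.056] [-0.475  0.247  0.845] [0.0449 0.022  0.0065] [24.52188552 24.52525253 24.55892256]
(235, 386) [ 0.228 -0.045 -0.12 ] [ 0.385 -0.24   0.051]
(318, 426) [ 0.491 -0.307  0.104] [ 0.433 -0.229  0.036]
(88, 480) [ 0.371 -0.35   0.05 ] [ 0.367 -0.346  0.046]
(292, 432) [ 0.477 -0.311  0.098] [ 0.444 -0.267  0.059]
(112, 472) [ 0.377 -0.337  0.049] [ 0.376 -0.336  0.048]
(240, 397) [ 0.288 -0.115 -0.065] [ 0.395 -0.248  0.052]Traceback (most recent call last):
  File "<stdin>", line 12, in <module>
  File "h.py", line 6, in world
    m=env.camera_model(n);f=200/np.tan(np.radians(m['fovy']/2));T=np.array(m['T'])
ValueError: time passes only in moves, steps and waits
```

```bash
cat > an.py <<'E'
from h import *
def pts(n,tag):
    a=np.load(f'pics/{tag}.npz');p,d=a['p'].astype(int),a['d'];m=env.camera_model(n);f=200/np.tan(np.radians(m['fovy']/2));T=np.array(m['T'])
    v,u=np.mgrid[:400,:640];P=np.stack([(u-m['cx'])/f*d,(v-m['cy'])/f*d,d],2)@T[:3,:3].T+T[:3,3]
    return p,d,P
E
python3 - <<'E'
from an import *
p,d,P=pts('scene','s6b')
for x,y in[(235,389),(250,400),(310,424),(200,430),(250,430),(150,455),(280,432),(112,470),(130,475),(92,482),(97,495),(130,510),(300,450),(260,480),(320,455)]:
    u,v=round(230+x/5),round(150+y/5);print((x,y),P[v,u].round(3),p[v,u])
g=(p[:,:,1]-p[:,:,0]>10)&(abs(P-[.42,-.23,.07])<.13).all(2)
Q=P[g];print(len(Q),Q.min(0).round(3),Q.max(0).round(3))
for y in np.arange(-.34,-.12,.02):
    q=Q[(Q[:,1]>y)&(Q[:,1]<y+.02)]
    if len(q)>3:print(y.round(2),len(q),q[q[:,2].argmax()].round(3),q[:,0].min().round(3),q[:,0].max().round(3))
E
```

```text
(235, 389) [ 0.389 -0.246  0.054] [122  93  66]
(250, 400) [ 0.4   -0.246  0.051] [90 70 51]
(310, 424) [ 0.443 -0.25   0.053] [141 113  80]
(200, 430) [ 0.395 -0.284  0.051] [13 15 16]
(250, 430) [ 0.419 -0.272  0.053] [16 17 18]
(150, 455) [ 0.383 -0.314  0.048] [16 17 18]
(280, 432) [ 0.431 -0.261  0.051] [12 13 15]
(112, 470) [ 0.374 -0.336  0.049] [16 17 18]
(130, 475) [ 0.385 -0.332  0.047] [14 13 18]
(92, 482) [ 0.371 -0.348  0.048] [121  93  66]
(97, 495) [ 0.375 -0.35   0.042] [27 24 20]
(130, 510) [ 0.401 -0.353  0.044] [109  83  59]
(300, 450) [ 0.445 -0.262  0.044] [117  89  65]
(260, 480) [ 0.44  -0.291  0.04 ] [107  81  58]
(320, 455) [ 0.472 -0.281  0.063] [73 86 73]
929 [ 0.338 -0.318 -0.002] [ 0.478 -0.103  0.109]
-0.32 46 [ 0.466 -0.3    0.057] 0.447 0.469
-0.3 63 [ 0.476 -0.281  0.071] 0.343 0.476
-0.28 103 [ 0.468 -0.26   0.088] 0.341 0.478
-0.26 129 [ 0.455 -0.24   0.104] 0.338 0.476
-0.24 224 [ 0.426 -0.222  0.109] 0.344 0.467
-0.22 363 [ 0.411 -0.216  0.108] 0.362 0.439
```

>>> servo_tool(steps=[{"tx": -0.6,"ty": -3.4,"tz": 0,"yaw": -2.7,"claw": 8.5},{"tx": -0.6,"ty": -3.4,"tz": 0,"yaw": -2.7,"claw": 8.5},{"tx": -0.5,"ty": -3.0,"tz": -1,"yaw": -2.6,"claw": 8.5},{"tx": 0,"ty": 0,"tz": -3,"yaw": 0,"claw": 8.5},{"tx": 0,"ty": 0,"tz": -3.5,"yaw": 0,"claw": 8.5},{"tx": 0,"ty": 0,"tz": -3.5,"yaw": 0,"claw": 8.5},{"tx": 0,"ty": 0,"tz": -2.5,"yaw": 0,"claw": 8.5},{"tx": 0,"ty": 0,"tz": -1.5,"yaw": 0,"claw": 8.5},{"tx": 0,"ty": 0,"tz": -1.3,"yaw": 0,"claw": 8.5},{"tx": 0,"ty": 0,"tz": 0,"yaw": 0,"claw": 8.5}], newtons=25)

```text
time_s: 8.45
position: [0.4043, -0.3372, 0.0407]
tool_rot: [[0.139, 0.99, -0.002], [0.99, -0.139, 0.003], [0.003, -0.003, -1.0]]
ft_force: [0.5, -0.3, -0.1]
grip_width: 0.0848
gripper_force: 0.0
```

>>> servo_tool(steps=[{"tx": 0,"ty": 0,"tz": 0,"yaw": 0,"claw": 6.0},{"tx": 0,"ty": 0,"tz": 0,"yaw": 0,"claw": 6.0},{"tx": 0,"ty": 0,"tz": 0,"yaw": 0,"claw": 6.0},{"tx": 0,"ty": 0,"tz": 0,"yaw": 0,"claw": 6.0}], newtons=30)

```text
time_s: 8.85
position: [0.405, -0.3382, 0.043]
tool_rot: [[0.139, 0.99, 0.001], [0.99, -0.139, -0.001], [-0.001, 0.001, -1.0]]
ft_force: [0.0, -0.2, 3.5]
grip_width: 0.0655
gripper_force: 34.2
```

>>> servo_tool(steps=[{"tx": 0,"ty": 0,"tz": 0.8,"yaw": 0,"claw": 6.0},{"tx": 0,"ty": 0,"tz": 0.8,"yaw": 0,"claw": 6.0},{"tx": 0,"ty": 0,"tz": 0.8,"yaw": 0,"claw": 6.0},{"tx": 0,"ty": 0,"tz": 0.8,"yaw": 0,"claw": 6.0},{"tx": 0,"ty": 0,"tz": 0.8,"yaw": 0,"claw": 6.0},{"tx": 0,"ty": 0,"tz": 0.8,"yaw": 0,"claw": 6.0},{"tx": 0,"ty": 0,"tz": 1,"yaw": 0,"claw": 6.0},{"tx": 0,"ty": 0,"tz": 2,"yaw": 0,"claw": 6.0},{"tx": 0,"ty": 0,"tz": 3,"yaw": 0,"claw": 6.0},{"tx": 0,"ty": 0,"tz": 4,"yaw": 0,"claw": 6.0},{"tx": 0,"ty": 0,"tz": 3,"yaw": 0,"claw": 6.0},{"tx": 0,"ty": 0,"tz": 1,"yaw": 0,"claw": 6.0},{"tx": 0,"ty": 0,"tz": 0,"yaw": 0,"claw": 6.0}], newtons=30)

```text
time_s: 10.15
position: [0.4049, -0.338, 0.2311]
tool_rot: [[0.139, 0.99, 0.001], [0.99, -0.139, -0.002], [-0.002, 0.001, -1.0]]
ft_force: [0.1, -0.2, -2.4]
grip_width: 0.0654
gripper_force: 34.2
```

```bash
cat > st.py <<'E'
import sys
from an import *
tag=sys.argv[1]
for n in('scene','top'):
    grab(n,tag+n);p,d,P=pts(n,tag+n)
    g=(p[:,:,1]-p[:,:,0]>10)&(abs(P-[.42,-.23,.07])<[.12,.16,.11]).all(2)&(d>0);Q=P[g]
    print(n,'green',len(Q),Q.min(0).round(3),Q.max(0).round(3))
    R=Q[Q[:,2]>.054]
    if len(R)>20:
        A=np.c_[2*R[:,:2],np.ones(len(R))];s=np.linalg.lstsq(A,(R[:,:2]**2).sum(1),rcond=None)[0];print('rim',len(R),s[:2].round(3),np.sqrt(s[2]+s[0]**2+s[1]**2).round(3),R[:,2].max().round(3))
t=env.observe()['position'];p,d,P=pts('scene',tag+'scene')
b=(p[:,:,0]-p[:,:,2]>20)&(abs(P-t)<[.05,.14,.13]).all(2);B=P[b];print(t.round(3))
for y in np.arange(-.14,.14,.02):
    q=B[(B[:,1]-t[1]>y)&(B[:,1]-t[1]<y+.02)]
    if len(q)>3: print(y.round(2),len(q),(np.percentile(q[:,2],[5,50,95])-t[2]).round(3))
E
python3 st.py u1
```

```text
scene green 1434 [ 0.354 -0.303 -0.002] [ 0.494 -0.085  0.063]
rim 272 [ 0.423 -0.231] 0.068 0.063
top green 970 [ 0.373 -0.306 -0.002] [ 0.5   -0.126  0.065]
rim 103 [ 0.422 -0.23 ] 0.069 0.065
[ 0.404 -0.337  0.229]
-0.04 96 [-0.02  -0.006  0.002]
-0.02 105 [-0.02  -0.006  0.004]
0.0 39 [-0.018  0.002  0.007]
0.02 63 [-0.014 -0.     0.008]
0.04 57 [-0.01  0.    0.01]
0.06 64 [-0.008  0.006  0.015]
0.08 29 [-0.004  0.013  0.017]
```

>>> servo_tool(steps=[{"tx": 0.3,"ty": 2.0,"tz": 0,"yaw": 2,"claw": 6.0},{"tx": 0.5,"ty": 2.5,"tz": 0,"yaw": 2,"claw": 6.0},{"tx": 0.5,"ty": 2.5,"tz": -2,"yaw": 2,"claw": 6.0},{"tx": 0.4,"ty": 2.0,"tz": -2,"yaw": 2,"claw": 6.0},{"tx": 0,"ty": 0.3,"tz": 0,"yaw": 0,"claw": 6.0},{"tx": 0,"ty": 0,"tz": 0,"yaw": 0,"claw": 6.5},{"tx": 0,"ty": 0,"tz": 0,"yaw": 0,"claw": 6.55},{"tx": 0,"ty": 0,"tz": 0,"yaw": 0,"claw": 6.55}], newtons=20)

```text
time_s: 11.05
position: [0.4219, -0.2458, 0.1908]
tool_rot: [[0.001, 1.0, 0.001], [1.0, -0.001, -0.001], [-0.001, 0.001, -1.0]]
ft_force: [-0.6, -0.2, -1.7]
grip_width: 0.0662
gripper_force: 29.3
```

>>> servo_tool(steps=[{"tx": 0,"ty": 0,"tz": 0,"yaw": 0,"claw": 6.57},{"tx": 0,"ty": 0,"tz": 0,"yaw": 0,"claw": 6.57}], newtons=20)

```text
time_s: 11.25
position: [0.4218, -0.2453, 0.1905]
tool_rot: [[0.0, 1.0, 0.0], [1.0, -0.0, -0.0], [-0.0, 0.0, -1.0]]
ft_force: [-0.7, 0.2, -3.4]
grip_width: 0.0658
gripper_force: 24.0
```

```bash
python3 st.py u2 | tail -9
```

```text
[ 0.422 -0.245  0.19 ]
-0.04 90 [-0.021 -0.007  0.001]
-0.02 104 [-0.023 -0.008  0.003]
0.0 20 [-0.001  0.005  0.057]
0.02 37 [-0.018 -0.001  0.008]
0.04 35 [-0.014 -0.003  0.008]
0.06 41 [-0.009  0.004  0.012]
0.08 28 [-0.009  0.009  0.013]
0.12 9 [-0.08  -0.078 -0.076]
```

>>> servo_tool(steps=[{"tx": 0,"ty": 0,"tz": 0,"yaw": 0,"claw": 6.59},{"tx": 0,"ty": 0,"tz": 0,"yaw": 0,"claw": 6.59}], newtons=20)

```text
time_s: 11.55
position: [0.4218, -0.2449, 0.1903]
tool_rot: [[-0.0, 1.0, 0.0], [1.0, 0.0, -0.0], [-0.0, 0.0, -1.0]]
ft_force: [0.5, -0.8, -3.0]
grip_width: 0.066
gripper_force: 19.0
```

>>> servo_tool(steps=[{"tx": 0,"ty": 0,"tz": 0,"yaw": 0,"claw": 6.6},{"tx": 0,"ty": 0,"tz": 0,"yaw": 0,"claw": 6.6}], newtons=20)

```text
time_s: 11.75
position: [0.4218, -0.2449, 0.1903]
tool_rot: [[-0.0, 1.0, -0.0], [1.0, 0.0, 0.0], [0.0, -0.0, -1.0]]
ft_force: [0.1, -0.1, -2.8]
grip_width: 0.0658
gripper_force: 16.6
```

```bash
python3 st.py u3 | tail -9
```

```text
[ 0.422 -0.245  0.19 ]
-0.04 84 [-0.017 -0.006  0.   ]
-0.02 108 [-0.023 -0.01   0.002]
0.0 14 [-0.007  0.004  0.025]
0.02 37 [-0.016  0.001  0.008]
0.04 38 [-0.015 -0.003  0.008]
0.06 44 [-0.012  0.004  0.013]
0.08 28 [-0.009  0.009  0.013]
0.12 8 [-0.08  -0.077 -0.077]
```

>>> servo_tool(steps=[{"tx": 0,"ty": 0,"tz": 0,"yaw": 0,"claw": 6.62},{"tx": 0,"ty": 0,"tz": 0,"yaw": 0,"claw": 6.62}], newtons=20)

```text
time_s: 12.05
position: [0.4219, -0.2449, 0.1905]
tool_rot: [[-0.0, 1.0, 0.0], [1.0, 0.0, -0.0], [-0.0, 0.0, -1.0]]
ft_force: [-0.2, 0.6, -0.1]
grip_width: 0.0665
gripper_force: 0.0
```

```bash
python3 st.py u4 | tail -9
```

```text
top green 58 [ 0.328 -0.387 -0.004] [ 0.495 -0.215  0.065]
[ 0.422 -0.245  0.191]
-0.04 18 [-0.035 -0.031 -0.028]
-0.02 178 [-0.035 -0.024 -0.016]
0.0 43 [-0.058 -0.042 -0.027]
0.02 44 [-0.072 -0.056 -0.041]
0.04 42 [-0.092 -0.073 -0.058]
0.06 32 [-0.097 -0.085 -0.071]
0.12 7 [-0.08  -0.079 -0.077]
```

>>> servo_tool(steps=[{"tx": 0,"ty": -0.5,"tz": -2,"yaw": 0,"claw": 8.5},{"tx": 0,"ty": -1,"tz": -4.5,"yaw": 0,"claw": 8.5},{"tx": 0,"ty": -0.5,"tz": -3.5,"yaw": 0,"claw": 6.0},{"tx": 0,"ty": 0,"tz": 0,"yaw": 0,"claw": 6.0},{"tx": 0,"ty": 0,"tz": 0,"yaw": 0,"claw": 6.0},{"tx": 0,"ty": 0,"tz": 0,"yaw": 0,"claw": 6.0}], newtons=25)

```text
time_s: 12.75
position: [0.4226, -0.2652, 0.0922]
tool_rot: [[-0.001, 1.0, 0.002], [1.0, 0.001, -0.002], [-0.002, 0.002, -1.0]]
ft_force: [-0.2, 1.5, 0.7]
grip_width: 0.06
gripper_force: 0.5
```

```bash
python3 st.py u5
```

```text
scene green 601 [ 0.358 -0.298 -0.   ] [ 0.493 -0.083  0.131]
rim 152 [ 0.424 -0.229] 0.067 0.131
top green 21 [ 0.452 -0.203  0.   ] [ 0.499 -0.165  0.066]
[ 0.422 -0.265  0.092]
-0.06 11 [-0.057 -0.023 -0.02 ]
-0.04 193 [-0.026 -0.014 -0.006]
-0.02 42 [-0.034 -0.021 -0.011]
0.0 40 [-0.046 -0.028 -0.019]
0.02 40 [-0.047 -0.031 -0.023]
0.04 38 [-0.051 -0.037 -0.03 ]
0.06 40 [-0.07  -0.04  -0.037]
0.08 6 [-0.059 -0.057 -0.053]
```

>>> servo_tool(steps=[{"tx": 0,"ty": 0,"tz": 2,"yaw": 0,"claw": 8.5},{"tx": 0,"ty": -1.5,"tz": 2,"yaw": 0,"claw": 8.5},{"tx": 0,"ty": -1.7,"tz": 0,"yaw": 0,"claw": 8.5}], newtons=25)

```text
time_s: 13.15
position: [0.4229, -0.298, 0.1338]
tool_rot: [[-0.002, 1.0, 0.004], [1.0, 0.002, -0.005], [-0.005, 0.004, -1.0]]
ft_force: [0.3, -0.1, -0.0]
grip_width: 0.0851
gripper_force: 0.0
```

```bash
cat > bx.py <<'E'
import sys
from an import *
tag=sys.argv[1];grab('scene',tag);p,d,P=pts('scene',tag)
b=((p[:,:,0]-p[:,:,2]>20)|(p.sum(2)<75))&(P[:,:,2]>.02)&(abs(P-[.42,-.25,.07])<[.06,.14,.045]).all(2);B=P[b]
w=B
for y in np.arange(-.38,-.12,.015):
    q=B[(B[:,1]>y)&(B[:,1]<y+.015)]
    if len(q)>3: print(y.round(3),len(q),np.percentile(q[:,2],[5,50,95]).round(3),np.percentile(q[:,0],[3,97]).round(3))
E
python3 bx.py v1
```

```text
-0.305 186 [0.068 0.079 0.087] [0.392 0.455]
-0.29 53 [0.062 0.079 0.084] [0.392 0.456]
-0.275 39 [0.058 0.074 0.078] [0.392 0.457]
-0.26 31 [0.052 0.066 0.073] [0.391 0.457]
-0.245 30 [0.047 0.064 0.069] [0.391 0.457]
-0.23 34 [0.041 0.056 0.064] [0.392 0.456]
-0.215 26 [0.037 0.049 0.057] [0.383 0.456]
-0.2 38 [0.037 0.051 0.053] [0.404 0.455]
-0.125 6 [0.05  0.112 0.114] [0.469 0.48 ]
```

>>> servo_tool(steps=[{"tx": 0.1,"ty": 0.8,"tz": -2,"yaw": 0,"claw": 8.5},{"tx": 0,"ty": 0,"tz": -2,"yaw": 0,"claw": 8.5},{"tx": 0,"ty": 0,"tz": -1.2,"yaw": 0,"claw": 8.5},{"tx": 0,"ty": 0,"tz": 0,"yaw": 0,"claw": 6.0},{"tx": 0,"ty": 0,"tz": 0,"yaw": 0,"claw": 6.0},{"tx": 0,"ty": 0,"tz": 0,"yaw": 0,"claw": 6.0},{"tx": 0,"ty": 0,"tz": 0,"yaw": 0,"claw": 6.0}], newtons=20)

```text
time_s: 13.9
position: [0.4229, -0.2891, 0.0788]
tool_rot: [[-0.0, 1.0, 0.001], [1.0, 0.0, -0.001], [-0.001, 0.001, -1.0]]
ft_force: [-0.3, -0.3, -2.6]
grip_width: 0.0655
gripper_force: 28.0
```

>>> servo_tool(steps=[{"tx": 0,"ty": 0.3,"tz": 1,"yaw": 0,"claw": 6.0},{"tx": 0,"ty": 0.8,"tz": 2,"yaw": 0,"claw": 6.0},{"tx": 0,"ty": 0.8,"tz": 2,"yaw": 0,"claw": 6.0},{"tx": 0,"ty": 0.8,"tz": 1.6,"yaw": 0,"claw": 6.0},{"tx": 0,"ty": 0,"tz": 0,"yaw": 0,"claw": 6.5},{"tx": 0,"ty": 0,"tz": 0,"yaw": 0,"claw": 6.55},{"tx": 0,"ty": 0,"tz": 0,"yaw": 0,"claw": 6.58},{"tx": 0,"ty": 0,"tz": 0,"yaw": 0,"claw": 6.58}], newtons=20)

```text
time_s: 14.7
position: [0.4226, -0.262, 0.1436]
tool_rot: [[0.0, 1.0, -0.001], [1.0, -0.0, 0.001], [0.001, -0.001, -1.0]]
ft_force: [-0.1, -0.0, -2.6]
grip_width: 0.0658
gripper_force: 8.3
```

>>> servo_tool(steps=[{"tx": 0,"ty": 0,"tz": 0,"yaw": 0,"claw": 6.3},{"tx": 0,"ty": 0,"tz": 0,"yaw": 0,"claw": 6.0}], newtons=20)

```text
time_s: 14.9
position: [0.4227, -0.262, 0.144]
tool_rot: [[-0.0, 1.0, -0.001], [1.0, 0.0, 0.001], [0.001, -0.001, -1.0]]
ft_force: [-0.3, 0.3, -2.3]
grip_width: 0.0656
gripper_force: 25.9
```

```bash
sed -i 's/\[.06,.14,.045\]/[.06,.14,.12]/' bx.py; python3 bx.py v2
```

```text
-0.29 91 [0.137 0.142 0.188] [0.37  0.479]
-0.275 199 [0.14  0.151 0.184] [0.371 0.469]
-0.26 38 [0.116 0.16  0.189] [0.386 0.468]
-0.245 32 [0.1   0.113 0.124] [0.394 0.457]
-0.23 30 [0.086 0.102 0.116] [0.393 0.456]
-0.215 34 [0.07  0.087 0.103] [0.393 0.457]
-0.2 31 [0.022 0.073 0.091] [0.397 0.457]
-0.125 8 [0.11  0.112 0.115] [0.463 0.479]
```

>>> servo_tool(steps=[{"tx": 0,"ty": 0,"tz": 0,"yaw": 0,"claw": 6.55},{"tx": 0,"ty": 0,"tz": 0,"yaw": 0,"claw": 6.58},{"tx": 0,"ty": 0,"tz": 0,"yaw": 0,"claw": 6.585},{"tx": 0,"ty": 0,"tz": 0,"yaw": 0,"claw": 6.585}], newtons=20)

```text
time_s: 15.35
position: [0.4228, -0.2619, 0.1443]
tool_rot: [[-0.0, 1.0, -0.0], [1.0, 0.0, 0.0], [0.0, -0.0, -1.0]]
ft_force: [-1.0, -0.5, -2.2]
grip_width: 0.0663
gripper_force: 5.9
```

>>> servo_tool(steps=[{"tx": 0,"ty": 0,"tz": 0,"yaw": 0,"claw": 6.3},{"tx": 0,"ty": 0,"tz": 0,"yaw": 0,"claw": 6.0}], newtons=25)

```text
time_s: 15.55
position: [0.4228, -0.2619, 0.1443]
tool_rot: [[-0.0, 1.0, -0.0], [1.0, 0.0, 0.0], [0.0, -0.0, -1.0]]
ft_force: [0.3, -0.2, -2.2]
grip_width: 0.0653
gripper_force: 31.1
```

```bash
python3 bx.py v3
```

```text
-0.29 104 [0.138 0.144 0.186] [0.38  0.474]
-0.275 223 [0.117 0.15  0.187] [0.37 0.47]
-0.26 97 [0.087 0.112 0.184] [0.387 0.467]
-0.245 90 [0.06  0.078 0.109] [0.393 0.457]
-0.23 84 [0.046 0.054 0.079] [0.397 0.457]
-0.215 6 [0.056 0.059 0.065] [0.454 0.457]
-0.17 4 [0.034 0.041 0.049] [0.405 0.424]
-0.125 8 [0.06  0.112 0.114] [0.468 0.479]
```

>>> servo_tool(steps=[{"tx": 0,"ty": 0,"tz": 0,"yaw": 0,"claw": 6.55},{"tx": 0,"ty": 0,"tz": 0,"yaw": 0,"claw": 6.585},{"tx": 0,"ty": 0,"tz": 0,"yaw": 0,"claw": 6.59},{"tx": 0,"ty": 0,"tz": 0,"yaw": 0,"claw": 6.59}], newtons=20)

```text
time_s: 16.0
position: [0.4228, -0.2619, 0.1443]
tool_rot: [[-0.0, 1.0, -0.0], [1.0, 0.0, 0.0], [0.0, -0.0, -1.0]]
ft_force: [0.1, -0.2, -3.3]
grip_width: 0.0661
gripper_force: 3.6
```

>>> servo_tool(steps=[{"tx": 0,"ty": 0,"tz": 0,"yaw": 0,"claw": 6.3},{"tx": 0,"ty": 0,"tz": 0,"yaw": 0,"claw": 6.0},{"tx": 0,"ty": 0,"tz": 0,"yaw": 0,"claw": 6.0}], newtons=50)

```text
time_s: 16.3
position: [0.4228, -0.2619, 0.1443]
tool_rot: [[-0.0, 1.0, -0.0], [1.0, 0.0, 0.0], [0.0, -0.0, -1.0]]
ft_force: [-0.3, 0.5, -2.3]
grip_width: 0.0647
gripper_force: 57.2
```

```bash
python3 bx.py v4; python3 -c "
from h import *
crop('scene','v5',240,150,340,260,2.2)"
```

```text
-0.29 110 [0.133 0.145 0.188] [0.381 0.467]
-0.275 287 [0.083 0.147 0.184] [0.372 0.47 ]
-0.26 232 [0.04  0.063 0.178] [0.388 0.458]
-0.245 23 [0.042 0.056 0.078] [0.453 0.457]
-0.125 8 [0.06  0.112 0.114] [0.463 0.478]
```

View pics/v5c.png

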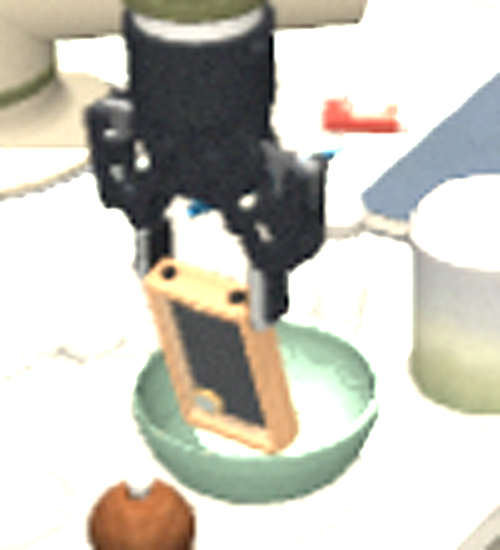

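>>> servo_tool(steps=[{"tx": 0,"ty": 0.6,"tz": 1.5,"yaw": 0,"claw": 6.2},{"tx": 0,"ty": 0.6,"tz": 1.5,"yaw": 0,"claw": 6.2},{"tx": -1,"ty": 0,"tz": 0,"yaw": 0,"claw": 6.2},{"tx": 2.5,"ty": 0,"tz": 0,"yaw": 0,"claw": 6.2},{"tx": -2.5,"ty": 0,"tz": 0,"yaw": 0,"claw": 6.2},{"tx": 2.5,"ty": 0,"tz": 0,"yaw": 0,"claw": 6.2},{"tx": -2.5,"ty": 0,"tz": 0,"yaw": 0,"claw": 6.2},{"tx": 2.5,"ty": 0,"tz": 0,"yaw": 0,"claw": 6.2},{"tx": -2.5,"ty": 0,"tz": 0,"yaw": 0,"claw": 6.2},{"tx": 1,"ty": 0,"tz": 0,"yaw": 0,"claw": 6.2},{"tx": 0,"ty": 0,"tz": 0,"yaw": 0,"claw": 6.2}], newtons=45)

```text
time_s: 17.5
position: [0.4228, -0.2502, 0.1739]
tool_rot: [[0.0, 1.0, 0.0], [1.0, -0.0, 0.0], [0.0, 0.0, -1.0]]
ft_force: [1.4, -0.5, -1.9]
grip_width: 0.0646
gripper_force: 57.3
```

```bash
cat > coin.py <<'E'
import sys
from an import *
# print the projected window crop as coarse grey art, plus coin-like pixels
def coins(tag,new=True):
    if new: grab('scene',tag)
    p,d,P=pts('scene',tag);t=env.observe()['position']
    q=P-t
    # window region: front face of the hanging box
    reg=(abs(q[:,:,0])<.036)&(q[:,:,1]>-.05)&(q[:,:,1]<.06)&(q[:,:,2]<.0)&(q[:,:,2]>-.11)&(d>0)&(P[:,:,2]>.03)
    v,u=np.nonzero(reg);g=p.sum(2)//3
    for r in range(v.min(),v.max()+1): print(r,' '.join('%3d'%g[r,c] if reg[r,c] else '  .' for c in range(u.min(),u.max()+1)))
    print('u0',u.min())
coins(*sys.argv[1:2])
E
python3 coin.py w1
```

```text
192   .   .  70   .   .   .   .   .   .   .   .   .   .   .   .   .   .   .   .   .   .   .   .   .   .   .   .   .   .   .   .   .
193   .   .   .   .   .   .   .   .   .   .   .   .   .   .   .   .   .   .   .   .   .   .   .   .   .   .   .   .   .   .   .   .
194 109   . 109   .   .   .   .   .   .   .   .   .   .   .   .   .   .   .   .   .   .   .   .   .   .   .   .   .   .   .   .   .
195  99  91   .   .   .   .   .   .   .   .   .   .   .   .   .   .   .   .   .   .   .   .   .   .   .   .   .   .   .   .   .   .
196   .  89  90  92   . 106 123 126 124   .   .   . 123   .   .   .   .   .   .   .   .   .   .   .   .   .   .   .   .   .   .   .
197   . 102  82  83  85  88  93  96 108   . 125   .   .   .   .   .   .   .   .   .   .   .   .   .   .   .   .   .   .   .   .   .
198   . 112  90  84  84  71  60  70  88  89  95   .   .   . 124   .   .   .   .   .   .   .   .   .   .   .   .   .   .   .   .   .
199   .   .  88  83  84  75  51  41  43  50  71  86  90  96   . 125   .   .   . 114 104  95   .   .   .   .   .   .   .   .   .   .
200   .   . 101  80  82  83  56  36  37  36 
[... 3354 characters left out ...]
5 107  91  87  82  81  82  79  76
226   .   .   .   .   .   .   .   .   .   .   .   .   .   .   .   . 101  88  85  91 101 111 111 112 113 110  92  80  80  80  79  91
227   .   .   .   .   .   .   .   .   .   .   .   .   .   .   .   .   .   . 102  94  88  89  93 103 112 114  94  80  81  79  88   .
228   .   .   .   .   .   .   .   .   .   .   .   .   .   .   .   .   .   .   .   .   . 107  88  82  89 104  92  84  80  88   .   .
229   .   .   .   .   .   .   .   .   .   .   .   .   .   .   .   .   .   .   .   .   .   .   .   . 108  89  77  83  94   .   .   .
230   .   .   .   .   .   .   .   .   .   .   .   .   .   .   .   .   .   .   .   .   .   .   .   .   .   . 113 102   .   .   .   .
u0 270
```

```bash
python3 - <<'E'
from an import *
p,d,P=pts('scene','w1')
for r in(220,221,222,223,224,225,226): print(r,[tuple(p[r,c]) for c in range(284,296,1)])
print('bowl pixels, non-green in bowl:')
g=(abs(P-[.423,-.231,.03])<[.065,.065,.035]).all(2)&(P[:,:,2]<.03)&(d>0)
v,u=np.nonzero(g);
for r in range(v.min(),v.max()+1):
    print(r,' '.join('%d,%d,%d'%tuple(p[r,c]) for c in range(u.min(),u.max()+1) if g[r,c] and p[r,c,1]-p[r,c,0]<8))
E
```

```text
220 [(np.int64(45), np.int64(43), np.int64(42)), (np.int64(35), np.int64(36), np.int64(37)), (np.int64(36), np.int64(36), np.int64(36)), (np.int64(37), np.int64(38), np.int64(38)), (np.int64(37), np.int64(37), np.int64(37)), (np.int64(36), np.int64(38), np.int64(38)), (np.int64(34), np.int64(36), np.int64(35)), (np.int64(34), np.int64(35), np.int64(35)), (np.int64(36), np.int64(36), np.int64(36)), (np.int64(35), np.int64(36), np.int64(36)), (np.int64(66), np.int64(55), np.int64(43)), (np.int64(100), np.int64(76), np.int64(56))]
221 [(np.int64(129), np.int64(106), np.int64(82)), (np.int64(114), np.int64(93), np.int64(73)), (np.int64(74), np.int64(63), np.int64(53)), (np.int64(40), np.int64(40), np.int64(39)), (np.int64(36), np.int64(37), np.int64(37)), (np.int64(35), np.int64(36), np.int64(36)), (np.int64(35), np.int64(35), np.int64(35)), (np.int64(37), np.int64(38), np.int64(39)), (np.int64(37), np.int64(39), np.int64(38)), (np.int64(36), np.int64(36), np.int64(37)), (np.int64(53), np.int64(46), np.int64(40)), (np.int64(101), np.int64(78), np.int64(58))]
222 [(np.int64(138), np.int64
[... 8521 characters left out ...]
,122 138,133,121 139,133,121 140,136,123 202,206,187 221,225,208 226,229,214 228,232,218
260 139,134,122 138,133,122 139,133,122 140,134,122 141,135,124 141,136,124 140,135,122 140,134,123 140,135,123 202,204,185 221,224,206 221,225,207 221,225,208 226,230,215 228,232,218
261 141,135,124 138,134,121 139,134,122 139,134,122 140,134,122 140,135,123 140,134,122 210,213,193 228,231,216 228,232,218 228,232,218 228,232,218 228,233,219
262 142,137,125 140,135,123 140,135,124 141,135,123 201,206,186 226,230,214 228,232,217 228,231,218 228,232,219 228,233,220 228,234,219
263 141,136,124 226,230,216 228,232,218 228,232,218 228,232,218 228,233,219
264 227,232,218 228,233,218 228,232,218
265 228,233,218
```

>>> servo_tool(steps=[{"tx": 0,"ty": 0,"tz": 2.5,"yaw": 0,"claw": 6.2},{"tx": 0,"ty": 0,"tz": 4,"yaw": 0,"claw": 6.2},{"tx": 0,"ty": 0,"tz": 2.5,"yaw": 0,"claw": 6.2},{"tx": 0,"ty": 0,"tz": 0,"yaw": 0,"claw": 6.2}], newtons=40)

```text
time_s: 17.95
position: [0.4236, -0.2507, 0.2672]
tool_rot: [[-0.001, 1.0, 0.005], [1.0, 0.001, -0.005], [-0.005, 0.005, -1.0]]
ft_force: [0.1, 0.9, -2.5]
grip_width: 0.065
gripper_force: 57.4
```

```bash
python3 - <<'E'
from an import *
crop('scene','x1',240,120,360,260,1.5);grab('top','x1t')
for n,t in(('scene','x1'),('top','x1t')):
    p,d,P=pts(n,t)
    k=((p[:,:,0]>p[:,:,1]+3)&(p[:,:,0]>100)&(abs(P[:,:,:2]-[.423,-.231]).max(2)<.075)&(P[:,:,2]<.05)&(P[:,:,2]>.008)&(d>0)).astype(np.uint8)
    N,l,s,c=cv2.connectedComponentsWithStats(k)
    for i in range(1,N):
        if s[i,4]>6: print(n,s[i],P[l==i].mean(0).round(3))
E
```

```text
scene [293 231   7   7  29] [ 0.419 -0.198  0.017]
```

View pics/x1c.png

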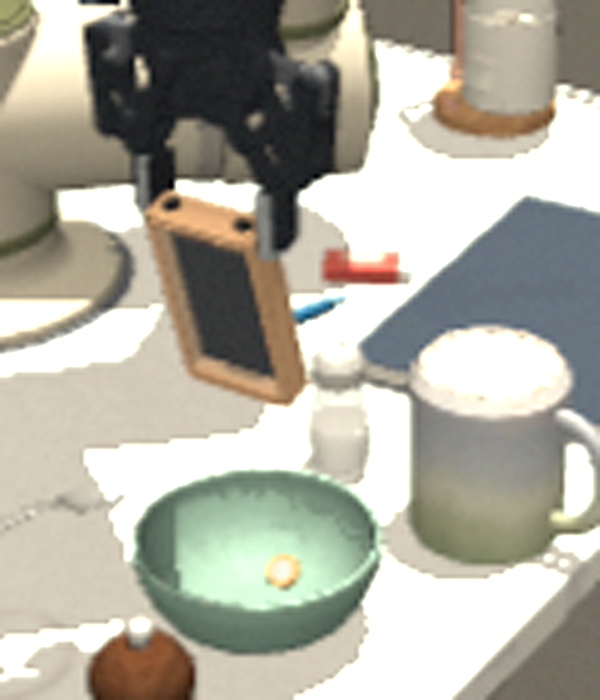

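```bash
cat > tilt.py <<'E'
import sys
from an import *
def tilt(tag,g=True):
    if g: grab('scene',tag)
    s=env.observe();t=s['position'];p,d,P=pts('scene',tag);q=P-t
    k=(abs(q[:,:,0])<.03)&(abs(q[:,:,1])<.09)&(q[:,:,2]<-.025)&(q[:,:,2]>-.105)&(d>0)&(P[:,:,2]>.022)
    Q=q[k]
    for _ in range(4):
        c=np.linalg.lstsq(np.c_[Q[:,2],np.ones(len(Q))],Q[:,1],rcond=None)[0];r=Q[:,1]-Q[:,2]*c[0]-c[1];Q=Q[abs(r)<max(.004,1.5*np.median(abs(r)))]
    print(tag,'n',len(Q),'dy/dz deg',np.degrees(np.arctan(c[0])).round(1),'(+: slot at -y)  face y at TCP',c[1].round(4),'zmin',q[k][:,2].min().round(3), t.round(3),s['ft_force'].round(1))
tilt(*sys.argv[1:2],g=len(sys.argv)<3)
E
python3 tilt.py x1 old; python3 tilt.py x2
```

```text
x1 n 419 dy/dz deg -13.9 (+: slot at -y)  face y at TCP -0.015 zmin -0.105 [ 0.423 -0.25   0.264] [-0.1 -0.  -3.5]
x2 n 405 dy/dz deg -14.3 (+: slot at -y)  face y at TCP -0.015 zmin -0.104 [ 0.422 -0.25   0.263] [ 0.2  0.5 -3. ]
```

>>> servo_tool(steps=[{"tx": 0,"ty": 1.5,"tz": 0,"yaw": 0,"claw": 6.2},{"tx": -0.3,"ty": 3,"tz": 0,"yaw": 0,"claw": 6.2},{"tx": -0.3,"ty": 3.7,"tz": 0,"yaw": 0,"claw": 6.2},{"tx": -0.3,"ty": 3.7,"tz": 0,"yaw": 0,"claw": 6.2},{"tx": -0.3,"ty": 3.7,"tz": 0,"yaw": 0,"claw": 6.2},{"tx": -0.3,"ty": 3.7,"tz": 0,"yaw": 0,"claw": 6.2},{"tx": -0.3,"ty": 3.7,"tz": 0,"yaw": 0,"claw": 6.2},{"tx": -0.3,"ty": 3.7,"tz": 0,"yaw": 0,"claw": 6.2},{"tx": -0.3,"ty": 3.5,"tz": 0,"yaw": 0,"claw": 6.2},{"tx": -0.3,"ty": 2.5,"tz": -2,"yaw": 0,"claw": 6.2},{"tx": 0,"ty": 1.3,"tz": -2,"yaw": 0,"claw": 6.2},{"tx": 0,"ty": 0,"tz": 0,"yaw": 0,"claw": 6.2}], newtons=40)

```text
time_s: 19.3
position: [0.3935, 0.0919, 0.2217]
tool_rot: [[-0.003, 1.0, -0.007], [1.0, 0.003, 0.001], [0.001, -0.007, -1.0]]
ft_force: [0.2, -0.7, -1.4]
grip_width: 0.0645
gripper_force: 57.2
```

```bash
cat > bowl.py <<'E'
import sys
from an import *
for n in('scene','top'):
    t=sys.argv[1]+n;grab(n,t);p,d,P=pts(n,t)
    k=((p[:,:,0]>p[:,:,1]-2)&(abs(P[:,:,:2]-[.423,-.231]).max(2)<.058)&(P[:,:,2]<.05)&(P[:,:,2]>.004)&(d>0)).astype(np.uint8)
    N,l,s,c=cv2.connectedComponentsWithStats(k)
    for i in range(1,N):
        if s[i,4]>3: print(n,s[i],P[l==i].mean(0).round(3),p[l==i].mean(0).round(0))
    if n=='top':
        v,u=np.nonzero((abs(P[:,:,:2]-[.423,-.231]).max(2)<.072)&(d>0)&(P[:,:,2]<.1))
        if len(v)>50:
            for r in range(v.min(),v.max()+1,1): print(r,' '.join('%3d'%(p[r,c,1]-p[r,c,0]) for c in range(u.min(),u.max()+1)))
            print(u.min())
E
python3 tilt.py y1; python3 bowl.py y1
```

```text
y1 n 291 dy/dz deg -14.2 (+: slot at -y)  face y at TCP -0.0139 zmin -0.105 [0.395 0.091 0.223] [ 0.3  0.4 -2. ]
scene [293 231   7   7  38] [ 0.42  -0.198  0.017] [161. 148. 114.]
top [359 203   7   7  38] [ 0.437 -0.231  0.012] [149. 139. 107.]
top [348 209   6   7  30] [ 0.42  -0.197  0.018] [117. 102.  75.]
183   6   5   7   5   6   5   6   5   8   6   6   6   8   6   7   7   6   7   5   5   8  10  14  13  15  18  20  13  13  15  14   7   8   6   7   7   5   6   7   7   7   7   6   7   5   7   7   8   5   7   6   6   4   6
184   7   6   4   5   5   6   6   5   6   5   5   7   7   6   5   4   6   9  16  20  19  14  15  12  12   7  11   9  15  13  17  14  20  14   9   5   6   4   5   5   6   8   6   6   7   6   7   6   7   7   6   8   6   7
185   8   6   6   7   7   4   5   5   6   8   7   6   5   6   4  13  19  15  15   6   0   5   3   3   5   6   7   6   5   6   2   5   8  15  18  18  13   7   4   7   5   6   7   6   7   6   6   7   7   7   6   7   8   6
186   6   6   6   7   6   6   7   8   6   6   6   5   6  10  18  11  10   2   7   7  10   7  10  13  12   9  11  13  12  10  10
[... 10836 characters left out ...]
   5   6   7   7   6   5   7   7   7
236   6   5   6   8   4   8   7   5   8   7   6   6   5   9   9   9   6  10  -8  -8  -7  -7  -7  -9  -2  -6  -4  -7  -3  -8  -9  -5  -8  -6  -6  -4  -3  -8  -7  11   7   7   8   5   7   7   5   7   6   5   5   7   7   7
237   5   9   6   7   5   4   8   6   5   4   6   6   7   6   7   6   6   6   9   7  -8  -9  -7  -7  -7  -8  -7  -9  -6  -5  -6  -8  -8  -6  -7  -8  -6  -6   9   7   7   7   8   9   6   7   7   6   6   7   5   6   7   7
238   5   9   7   6   9   7   7   7   6   5   9   6   6   7   6   7   7   7   7   7   8  10   7   9  10   9  -6  -8  -6  -8  -3   9   8   7   8   9   6   8   8   7   7   5   8   5   5   6   8   7   6   6   8   6   8   6
336
```

>>> servo_tool(steps=[{"tx": 0,"ty": 0,"tz": -3.5,"yaw": 0,"claw": 6.2},{"tx": 0,"ty": 0,"tz": -3.5,"yaw": 0,"claw": 6.2},{"tx": 0,"ty": 0,"tz": -2,"yaw": 0,"claw": 6.3},{"tx": 0,"ty": 0,"tz": 0,"yaw": 0,"claw": 6.5},{"tx": 0,"ty": 0,"tz": -0.3,"yaw": 0,"claw": 6.55},{"tx": 0,"ty": 0,"tz": -0.3,"yaw": 0,"claw": 6.55}], newtons=20)

```text
time_s: 20.05
position: [0.3968, 0.0898, 0.1295]
tool_rot: [[0.0, 1.0, 0.003], [1.0, -0.0, -0.0], [-0.0, 0.003, -1.0]]
ft_force: [0.1, 0.6, -3.0]
grip_width: 0.065
gripper_force: 19.1
```

```bash
python3 tilt.py z1
```

```text
z1 n 249 dy/dz deg -14.8 (+: slot at -y)  face y at TCP -0.0153 zmin -0.104 [0.396 0.09  0.129] [-0.4 -0.4 -2.6]
```

>>> servo_tool(steps=[{"tx": 0,"ty": 0,"tz": -0.4,"yaw": 0,"claw": 6.55},{"tx": 0,"ty": 0.2,"tz": -0.3,"yaw": 0,"claw": 6.55},{"tx": 0,"ty": 0.4,"tz": -0.2,"yaw": 0,"claw": 6.57},{"tx": 0,"ty": 0.6,"tz": 0,"yaw": 0,"claw": 6.57},{"tx": 0,"ty": 0.6,"tz": 0,"yaw": 0,"claw": 6.57}], newtons=20)

```text
time_s: 20.6
position: [0.3968, 0.1081, 0.1206]
tool_rot: [[-0.0, 1.0, 0.004], [1.0, 0.0, -0.001], [-0.001, 0.004, -1.0]]
ft_force: [-0.7, -1.7, 4.1]
grip_width: 0.0658
gripper_force: 13.6
```

```bash
python3 tilt.py z2
```

```text
z2 n 229 dy/dz deg -7.7 (+: slot at -y)  face y at TCP -0.0181 zmin -0.098 [0.397 0.109 0.121] [-0.7 -0.7  7.8]
```

>>> servo_tool(steps=[{"tx": 0,"ty": 0.6,"tz": 0,"yaw": 0,"claw": 6.575},{"tx": 0,"ty": 0.6,"tz": 0,"yaw": 0,"claw": 6.575},{"tx": 0,"ty": 0.6,"tz": 0,"yaw": 0,"claw": 6.575},{"tx": 0,"ty": 0.6,"tz": 0,"yaw": 0,"claw": 6.575}], newtons=20)

```text
time_s: 21.05
position: [0.396, 0.1326, 0.1194]
tool_rot: [[-0.0, 1.0, 0.0], [1.0, 0.0, -0.0], [-0.0, 0.0, -1.0]]
ft_force: [1.0, -0.8, 0.5]
grip_width: 0.0657
gripper_force: 11.6
```

```bash
python3 tilt.py z3
```

```text
z3 n 252 dy/dz deg 4.0 (+: slot at -y)  face y at TCP -0.019 zmin -0.097 [0.396 0.133 0.119] [-0.4 -1.1  2.1]
```

>>> servo_tool(steps=[{"tx": 0,"ty": 0.9,"tz": -0.2,"yaw": 0,"claw": 6.575},{"tx": 0,"ty": 1.0,"tz": -0.2,"yaw": 0,"claw": 6.575},{"tx": 0,"ty": 0.8,"tz": -0.3,"yaw": 0,"claw": 6.575},{"tx": 0,"ty": 0.8,"tz": -0.4,"yaw": 0,"claw": 6.575},{"tx": 0,"ty": 0.8,"tz": -0.5,"yaw": 0,"claw": 6.575},{"tx": 0,"ty": 0.7,"tz": -0.5,"yaw": 0,"claw": 6.575}], newtons=20)

```text
time_s: 21.7
position: [0.3962, 0.1834, 0.0988]
tool_rot: [[-0.0, 1.0, 0.002], [1.0, 0.0, 0.002], [0.002, 0.002, -1.0]]
ft_force: [-2.1, 4.3, 9.4]
grip_width: 0.066
gripper_force: 15.6
```

```bash
python3 tilt.py z4
```

```text
z4 n 168 dy/dz deg 34.0 (+: slot at -y)  face y at TCP -0.0265 zmin -0.076 [0.396 0.184 0.098] [-0.6  5.3  9.9]
```

>>> servo_tool(steps=[{"tx": 0,"ty": 1.0,"tz": -0.8,"yaw": 0,"claw": 6.575},{"tx": 0,"ty": 0.9,"tz": -0.9,"yaw": 0,"claw": 6.575},{"tx": 0,"ty": 0.8,"tz": -0.9,"yaw": 0,"claw": 6.575},{"tx": 0,"ty": 0.6,"tz": -0.9,"yaw": 0,"claw": 6.575},{"tx": 0,"ty": 0.5,"tz": -0.9,"yaw": 0,"claw": 6.575},{"tx": 0,"ty": 0.3,"tz": -0.7,"yaw": 0,"claw": 6.575},{"tx": 0,"ty": 0,"tz": 0,"yaw": 0,"claw": 6.575}], newtons=20)

```text
time_s: 22.45
position: [0.3954, 0.2231, 0.0463]
tool_rot: [[-0.001, 1.0, -0.002], [1.0, 0.001, -0.001], [-0.001, -0.002, -1.0]]
ft_force: [0.4, 0.8, -1.3]
grip_width: 0.0658
gripper_force: 17.8
```

```bash
cat > flat.py <<'E'
import sys
from an import *
grab('scene',sys.argv[1]);p,d,P=pts('scene',sys.argv[1])
k=((p[:,:,0]-p[:,:,2]>20))&(abs(P-[.395,.18,.06])<[.05,.11,.04]).all(2)&(P[:,:,2]>.021);B=P[k]
for y in np.arange(.07,.3,.015):
    q=B[(B[:,1]>y)&(B[:,1]<y+.015)]
    if len(q)>3: print(y.round(3),len(q),np.percentile(q[:,2],[5,50,95]).round(3),np.percentile(q[:,0],[3,97]).round(3))
E
python3 flat.py f1
```

```text
0.115 99 [0.022 0.035 0.043] [0.364 0.429]
0.13 22 [0.025 0.043 0.048] [0.365 0.43 ]
0.145 25 [0.031 0.047 0.052] [0.364 0.43 ]
0.16 23 [0.039 0.051 0.058] [0.365 0.43 ]
0.175 21 [0.042 0.056 0.064] [0.365 0.43 ]
0.19 24 [0.046 0.061 0.068] [0.364 0.431]
0.205 50 [0.056 0.069 0.074] [0.365 0.429]
0.22 17 [0.066 0.071 0.074] [0.364 0.417]
```

>>> servo_tool(steps=[{"tx": 0,"ty": 0,"tz": -0.4,"yaw": 0,"claw": 6.575},{"tx": 0,"ty": 0,"tz": -0.3,"yaw": 0,"claw": 6.575},{"tx": 0,"ty": 0,"tz": 0,"yaw": 0,"claw": 6.62},{"tx": 0,"ty": 0,"tz": 0,"yaw": 0,"claw": 6.7},{"tx": 0,"ty": 0,"tz": 0,"yaw": 0,"claw": 7.2},{"tx": 0,"ty": 0,"tz": 0,"yaw": 0,"claw": 8.4},{"tx": 0,"ty": 0,"tz": 0,"yaw": 0,"claw": 8.5},{"tx": 0,"ty": 0,"tz": 2,"yaw": 0,"claw": 8.5},{"tx": 0,"ty": 0,"tz": 4,"yaw": 0,"claw": 8.5},{"tx": 0,"ty": 0,"tz": 4,"yaw": 0,"claw": 8.5},{"tx": 0,"ty": 0,"tz": 4,"yaw": 0,"claw": 8.5},{"tx": 0,"ty": 0,"tz": 4,"yaw": 0,"claw": 8.5},{"tx": 0,"ty": 0,"tz": 0,"yaw": 0,"claw": 8.5}], newtons=20)

```text
time_s: 23.8
position: [0.3974, 0.2236, 0.225]
tool_rot: [[-0.001, 1.0, 0.009], [1.0, 0.001, 0.002], [0.002, 0.009, -1.0]]
ft_force: [0.8, -0.5, 0.5]
grip_width: 0.0852
gripper_force: 0.0
```

```bash
python3 flat.py f2; python3 bowl.py f3 | grep -E 'top|scene'; python3 - <<'E'
from an import *
p,d,P=pts('top','f3top')
for n,x,y,z in(('mug',.475,-.072,.113),('salt',.371,-.071,.09),('pepper',.5,-.422,.16)):
    k=(abs(P[:,:,:2]-[x,y]).max(2)<.08)&(P[:,:,2]>z-.02)&(P[:,:,2]<z+.02);print(n,k.sum(),P[k].mean(0).round(3) if k.any() else '')
a=pts('top','top0');k=0
for n,x,y,z in(('mug',.475,-.072,.113),('salt',.371,-.071,.09),('pepper',.5,-.422,.16)):
    k=(abs(a[2][:,:,:2]-[x,y]).max(2)<.08)&(a[2][:,:,2]>z-.02)&(a[2][:,:,2]<z+.02);print('0',n,k.sum(),a[2][k].mean(0).round(3))
E
```

```text
0.115 102 [0.023 0.032 0.042] [0.369 0.43 ]
0.13 24 [0.026 0.039 0.042] [0.367 0.43 ]
0.145 19 [0.025 0.037 0.042] [0.365 0.429]
0.16 22 [0.022 0.037 0.041] [0.365 0.43 ]
0.175 17 [0.027 0.037 0.042] [0.364 0.43 ]
0.19 23 [0.022 0.038 0.041] [0.365 0.43 ]
0.205 27 [0.029 0.038 0.042] [0.365 0.43 ]
0.22 46 [0.032 0.039 0.042] [0.365 0.43 ]
scene [293 231   7   7  38] [ 0.42  -0.199  0.017] [159. 146. 113.]
scene [271 242   4   4   4] [ 0.4   -0.282  0.027] [104. 104.  94.]
top [359 203   7   7  40] [ 0.437 -0.231  0.012] [150. 140. 108.]
top [348 209   6   7  30] [ 0.42  -0.197  0.018] [118. 104.  76.]
mug 1104 [ 0.479 -0.071  0.111]
salt 267 [ 0.403 -0.071  0.091]
pepper 215 [ 0.505 -0.427  0.147]
0 mug 1105 [ 0.479 -0.071  0.111]
0 salt 268 [ 0.404 -0.07   0.091]
0 pepper 215 [ 0.505 -0.428  0.147]
```

```bash
python3 -c "
from rig import env
print(env.close_job())"
```

```text
the job is handed in; nothing more can be done
None
```

Both coins are in the green bowl, and the empty box lies flat on the navy pad with its window up. The job was handed in at about 24 s. The box slipped from the grip twice over the bowl, and the first slip tipped the bowl. It righted itself and is back where it was, to within about 2 mm. The mug, salt shaker and pepper mill have not moved.

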